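# Put the bar punch back in its dust-flap holder

## Task

Two press punches stand on the steel table. Pick up the one with the rectangular foot and push it, foot down, through the sprung dust flap of the steel holder until it stands on the holder's floor. Lower it all the way rather than dropping it, then let go so that it stays upright in the holder, holding the flap open; leave the round-footed punch standing where it is.

Things in the scene. Friction and masses are not known exactly. Their poses are not given: they have to be found in the camera images.
- bar_punch_mid (a point): Punch to put away, 135 mm tall, upright, about 0.33 kg. From below: white rectangular foot 30 mm (x) by 44 mm (y), 80 mm high; round steel neck 20 mm high, 14 mm thick; square steel grip 24 by 24 mm, 35 mm high, at the top. This point is on its axis half-way up, 67.5 mm above its underside and 50 mm below the grip's centre. z up, x and y along the sides of foot and grip.
- well_mouth (a point): Centre of the holder's mouth, level with its top face. The holder is a fixed steel block 112 mm (x) by 126 mm (y), 85 mm high, on a thin grey base plate. The mouth is an upright rectangular shaft 52 mm (x) by 66 mm (y), flat floor 75 mm below this point. The bar punch standing on that floor has its mid point 7.5 mm below this point, its grip 25 to 60 mm above the top face.
- flap (a joint): Thin dark flap closing the mouth 4 mm below the top face, hinged along the mouth's +x edge, swinging down inside. Angle in rad: 0 shut (level), 1.57 hanging straight down. It springs shut by itself; pressing it open with the foot over the middle of the mouth takes about 4 to 6 N. Swung down, it bears on the foot's side with 1 to 2 N towards the holder's -x.
- round_punch_mid (a point): The other punch, to be left alone: 135 mm tall, same neck and grip but a round white foot 60 mm in diameter (too big for the mouth). This point is on its axis, 67.5 mm above its underside.
There are look-alikes about, which are no part of the job. Of the things that look like the part that bears well_mouth, the larger one is meant.

How it is judged:
On the way:
1. the bar punch is lowered through the flap to within 20 mm of the holder's floor, with the fingers still on it (z of bar_punch_mid in the frame of well_mouth below 0.0125 m and horizontal distance between bar_punch_mid and well_mouth below 0.025 m and value of joint flap above 0.8 rad and contact force between the fingers and bar_punch above 0.5 N), for 0.1 s.
At the end, for the whole second after the job is handed in: The bar punch stands released and at rest in the holder, its underside within 7 mm of the holder's floor, its middle within 25 mm of the mouth's centre line, upright within 15 degrees, holding the flap open by more than 0.8 rad; the round punch stands within 40 mm of where it was (z of bar_punch_mid in the frame of well_mouth below 0 m and horizontal distance between bar_punch_mid and well_mouth below 0.025 m and angle between bar_punch_mid's own z axis and vertical below 0.26 rad and value of joint flap above 0.8 rad and linear speed of bar_punch below 0.02 m/s and distance of round_punch_mid from where it was at the start of the episode below 0.04 m); the robot touches nothing.
It fails at once if the round punch is knocked over or moved by more than 40 mm (distance of round_punch_mid from where it was at the start of the episode above 0.04 m or angle between round_punch_mid's own z axis and vertical above 0.5 rad).
It also fails if it takes over 38 s, if anything falls off the work surface, if the arm or the gripper's body presses on something with over 40 N, if the wrist force passes 120 N, or if a joint passes its speed limit or range.

## Robot

A 6-joint arm with a two-finger parallel gripper is mounted at the origin on the work surface. World frame = base frame: x ahead of the robot, y to its left, z up, the work surface at z = 0. Lengths are in m, angles in rad, forces in N, time in s.
With the tool pointing down it reaches from about 0.25 to 0.85 m from the base axis. Payload 12.5 kg.
Tool frame: the origin (TCP) lies at the very end of the fingers, on their centre line; the grasp point (between the pads) lies manip.grip_point_offset behind it (manip.grip_point_offset is the distance from the TCP to the grasp point, in m); z points along the fingers, y is the direction in which the jaws open and shut (so a half turn about z gives the same grasp; the last joint's range is limited). The gripper opens to 93 mm and grips with 3 to 60 N. Pads are 15 mm wide; open, the fingers measure 128 mm over their backs; the gripper's body (75 mm by 188 mm) begins 65 mm behind the grasp point.
Start: joints at [-1.41, 0.351, 1.652, -0, 1.139, -0.085], TCP at [0.134, -0.533, 0.219] pointing down, gripper open.
Joint ranges: [-2.75, 2.75], [-0.79, 2.1], [0.01, 2.65], [-1.57, 4.71], [0.07, 3.14], [-2.87, 2.87]. Speed limits (rad/s): [2.22, 2.22, 2.79, 3.14, 3.14, 3.14].

## Interface

Orientations are given as a 3x3 rotation matrix whose columns are the frame's x, y, z axes.
In Python, from plant import readout, imaging, close_job, manip gives the robot as it stands.
- The arm moves only by the shell command python3 -m creep 'ROWS' [FORCE]. ROWS is JSON, a list of rows, each a list of 7 numbers: the gripper command: -1 is fully open, 1 is shut, values between are in proportion, then the shift along the tool's x, y, z in cm, then the turn, a rotation vector about the tool's x, y, z in rad. A call has exactly 5 rows; each row shifts and turns the commanded pose from where the row before left it, along the tool's axes as they then stand; what a row does not reach is not made up. A row lasts 1/10 s, in which the tool goes at most 50 mm and 8.59 degrees, less where a joint would pass 70% of its speed; a pose out of reach is approached as far as the arm can. A call with a gripper value outside its range is refused whole. The fingers move at their own pace and stop on an object; FORCE is the grip in N (left out, the last holds). Time passes only in rows, so rows that do not move let the fingers close, or fill a call up. It gives the time, the measured TCP pose, the force and the opening at its end, in the units of the state.
- readout.read_state(): the state, without advancing time (a new reading comes with each control period).
- imaging.camera(name): name is "scene" or "top" or "wrist"; returns the picture (384x512x3 uint8, red, green, blue); there is no depth.
- imaging.calibration(name): a dict with "vertical_fov" (degrees; the focal length in pixels is half the picture's height over the tangent of half this angle, whatever the lens; pixels are square), "cx", "cy" (the principal point, pixels), "pose" (4x4, takes a point from camera to world coordinates); the wrist camera has in their place "mount" (4x4, takes a point from camera to tool coordinates, whose origin is the TCP and whose axes are the flange's). Camera axes: x right, y down, z forward; pixel columns grow to the right and rows downward; lengths in m; the calibration is good to about 2 mm. A picture is of the moment at which its call begins: read the wrist's pose just before it. calibration takes no time and is no camera call.
- close_job(): hands the job in, once; it reports no verdict.
The state is a dict: "time": time; "qpos": joint angles; "joint_velocities": joint speeds; "joint_torque": joint torques, N m; "position": TCP position; "tcp_rot": TCP orientation; "contact_force": force on the tool from outside, world axes, zero at the start; "ft_torque": the same for the moment, N m; "gripper_width": finger opening in m.
Only numpy, scipy, OpenCV 4.12 (cv2) and the standard library are available. Lean on these libraries where they do the work, as an engineer would, in place of code of your own. Each camera call takes 0.05 s, during which the arm holds its last target. There are 200 camera calls.

## Working session

There is one attempt and no reset: what is moved stays moved. The work goes in short steps, Python scripts to look and compute and a shell command to move; the robot and the scene stay as the last step left them, time stands still between calls to the robot, and variables do not carry over. Pictures are saved under pics/ and viewed, about 8 in all and at most 12, crops included, and the job is handed in when it is done.

```bash
mkdir -p pics; ls; python3 - <<'E'
from plant import readout, imaging, manip
import cv2, numpy as np
np.set_printoptions(precision=4,suppress=True)
print(readout.read_state()); print(manip.grip_point_offset)
for n in("scene","top","wrist"):
    im=imaging.camera(n); cv2.imwrite(f"pics/{n}0.png",im[...,::-1]); print(n,imaging.calibration(n))
a=cv2.imread("pics/scene0.png");b=cv2.imread("pics/top0.png")
E
```

```text
pics
{'time': 0.0, 'qpos': array([-1.4096,  0.3512,  1.6524, -0.    ,  1.1391, -0.0846]), 'joint_velocities': array([ 0.0001,  0.0004,  0.0004,  0.0003, -0.    ,  0.0016]), 'joint_torque': array([ -0.0006, -49.7326, -28.5252,   0.07  ,   0.0257,  -0.0001]), 'position': array([ 0.1338, -0.5331,  0.2181]), 'tcp_rot': array([[ 0.9699,  0.2434, -0.0002],
       [ 0.2434, -0.9699,  0.0011],
       [ 0.0001, -0.0012, -1.    ]]), 'contact_force': array([-0.4798, -0.8029, -0.0088]), 'ft_torque': array([-0.0437,  0.02  ,  0.0086]), 'gripper_width': 0.09284809554342399}
0.0188
scene {'vertical_fov': 55.27533878327944, 'cx': 256.96465710199055, 'cy': 193.51173598464138, 'pose': array([[ 0.3353,  0.6456, -0.6861,  1.2307],
       [ 0.942 , -0.2183,  0.255 , -0.1884],
       [ 0.0149, -0.7318, -0.6814,  0.7703],
       [ 0.    ,  0.    ,  0.    ,  1.    ]])}
top {'vertical_fov': 52.88812530921834, 'cx': 258.4327910871032, 'cy': 190.2183971023162, 'pose': array([[ 0.0069, -0.9861,  0.1657,  0.3834],
       [-0.9998, -0.0037,  0.0195,  0.0511],
       [-0.0186, -0.1658, -0.986 ,  1.1748],
       [ 0.    ,  0.    ,  0.    ,  1.    ]])}
wrist {'vertical_fov': 71.83874863569532, 'cx': 251.49539590127767, 'cy': 191.6796765376753, 'mount': array([[-0.    , -0.9608, -0.2772,  0.077 ],
       [ 1.    , -0.0002,  0.0004, -0.0001],
       [-0.0004, -0.2772,  0.9608, -0.1667],
       [ 0.    ,  0.    ,  0.    ,  1.    ]])}
```

View pics/scene0.png

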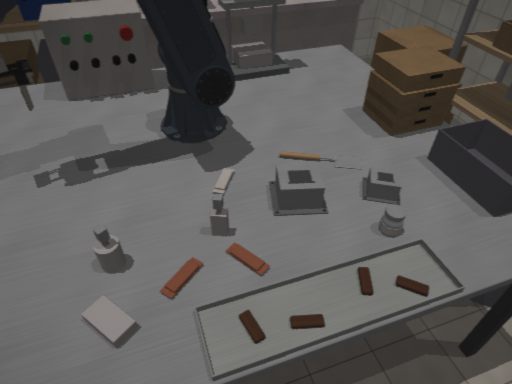

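View pics/top0.png

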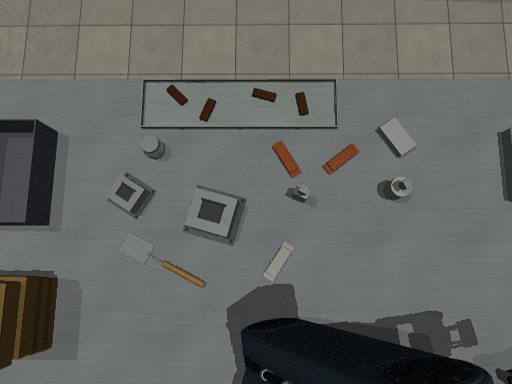

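The scene view shows the bar punch at about (220,215), the round punch at (108,250) and the large holder at (300,190). In the top view they are at (302,192), (400,187) and (213,213), with the small look-alike holder at (130,195).

```bash
cat > h.py <<'E'
import numpy as np, cv2
from plant import readout, imaging, manip
np.set_printoptions(precision=4,suppress=True)
def calib(n,st=None):
    c=imaging.calibration(n); f=192/np.tan(np.radians(c["vertical_fov"]/2))
    if n=="wrist":
        T=np.eye(4);T[:3,:3]=st["tcp_rot"];T[:3,3]=st["position"];P=T@c["mount"]
    else: P=c["pose"]
    return f,c["cx"],c["cy"],P
def plane(k,uv,z):
    f,cx,cy,P=k; uv=np.atleast_2d(uv).astype(float)
    d=np.c_[(uv[:,0]-cx)/f,(uv[:,1]-cy)/f,np.ones(len(uv))]@P[:3,:3].T
    return P[:3,3]+d*((z-P[2,3])/d[:,2])[:,None]
def proj(k,p):
    f,cx,cy,P=k; q=(np.atleast_2d(p)-P[:3,3])@P[:3,:3]
    return np.c_[f*q[:,0]/q[:,2]+cx,f*q[:,1]/q[:,2]+cy]
def shot(n,name):
    st=readout.read_state(); im=imaging.camera(n)[...,::-1].copy()
    cv2.imwrite(f"pics/{name}.png",im); np.savez(f"pics/{name}.npz",pos=st["position"],rot=st["tcp_rot"])
    return im,calib(n,st)
def load(n,name):
    z=np.load(f"pics/{name}.npz"); return cv2.imread(f"pics/{name}.png"),calib(n,dict(tcp_rot=z["rot"],position=z["pos"]))
E
python3 - <<'E'
from h import *
k=calib("top");s=calib("scene")
print("bar",plane(k,[[302,190]],.135),plane(s,[[218,198]],.135))
print("round",plane(k,[[402,184]],.135),plane(s,[[102,232]],.135))
print("holder",plane(k,[[212,212]],.085),plane(s,[[301,177]],.085))
a=cv2.imread("pics/top0.png")[150:260,160:330];b=cv2.imread("pics/scene0.png")[150:250,180:350]
cv2.imwrite("pics/c1.png",np.vstack([cv2.resize(x,(560,290),interpolation=cv2.INTER_CUBIC) for x in(a,b)]))
E
```

```text
bar [[ 0.5592 -0.0471  0.135 ]] [[ 0.5753 -0.0486  0.135 ]]
round [[ 0.5768 -0.3188  0.135 ]] [[ 0.5991 -0.3263  0.135 ]]
holder [[0.5033 0.2043 0.085 ]] [[0.5154 0.2122 0.085 ]]
```

View pics/c1.png

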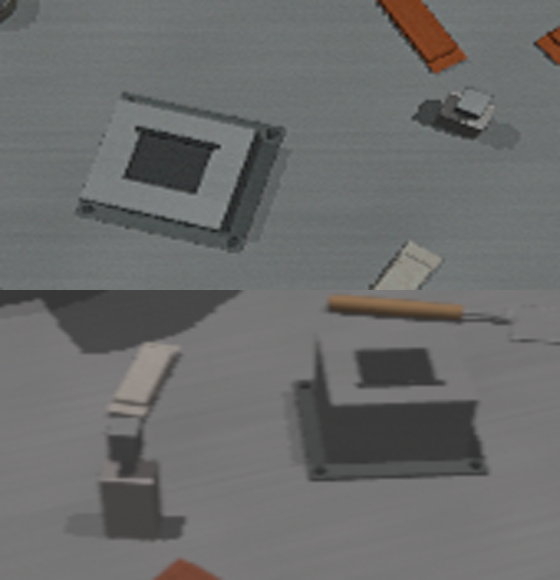

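The crop shows the bar punch (white foot, dark neck, grip) and the large holder, its mouth dark and its sides slightly rotated. The positions from both views agree to about 15 mm. Next I fly over for a closer wrist view.

```bash
python3 -m creep '[[-1,4,-2.7,-0.6,0,0,0],[-1,4,-2.7,-0.6,0,0,0],[-1,4,-2.7,-0.6,0,0,0],[-1,4,-2.7,-0.6,0,0,0],[-1,4,-2.7,-0.6,0,0,0]]'; python3 -m creep '[[-1,4,-2.7,-0.6,0,0,0],[-1,4,-2.7,-0.6,0,0,0],[-1,4,-2.7,-0.6,0,0,0],[-1,4,-2.7,-0.6,0,0,0],[-1,4,-2.7,-0.6,0,0,0]]'
```

```text
time: 0.65
position: [0.2958, -0.3522, 0.2488]
tcp_rot: [[0.97, 0.243, -0.0], [0.243, -0.97, 0.0], [0.0, -0.0, -1.0]]
contact_force: [0.3, -0.8, 0.6]
gripper_width: 0.0931
time: 1.15
position: [0.4571, -0.1724, 0.2789]
tcp_rot: [[0.97, 0.243, -0.0], [0.243, -0.97, -0.0], [-0.0, 0.0, -1.0]]
contact_force: [1.0, -0.6, 0.5]
gripper_width: 0.093
```

```bash
python3 -m creep '[[-1,1.8,-4.1,-0.4,0,0,0],[-1,1.8,-4.1,-0.4,0,0,0],[-1,1.8,-4.1,-0.4,0,0,0],[-1,1.8,-4.1,-0.4,0,0,0],[-1,1.8,-4.1,-0.4,0,0,0]]'; python3 - <<'E'
from h import *
im,k=shot("wrist","w1")
print(proj(k,[[.567,-.048,.135],[.51,.207,.085]]))
cv2.imwrite("pics/w1b.png",cv2.resize(im,(800,600),interpolation=cv2.INTER_CUBIC))
E
```

```text
time: 1.65
position: [0.4934, 0.0484, 0.2987]
tcp_rot: [[0.97, 0.243, -0.0], [0.243, -0.97, -0.0], [-0.0, 0.0, -1.0]]
contact_force: [0.7, -0.5, 0.1]
gripper_width: 0.0931
[[342.0917 139.8619]
 [144.5932 131.7915]]
```

View pics/w1b.png

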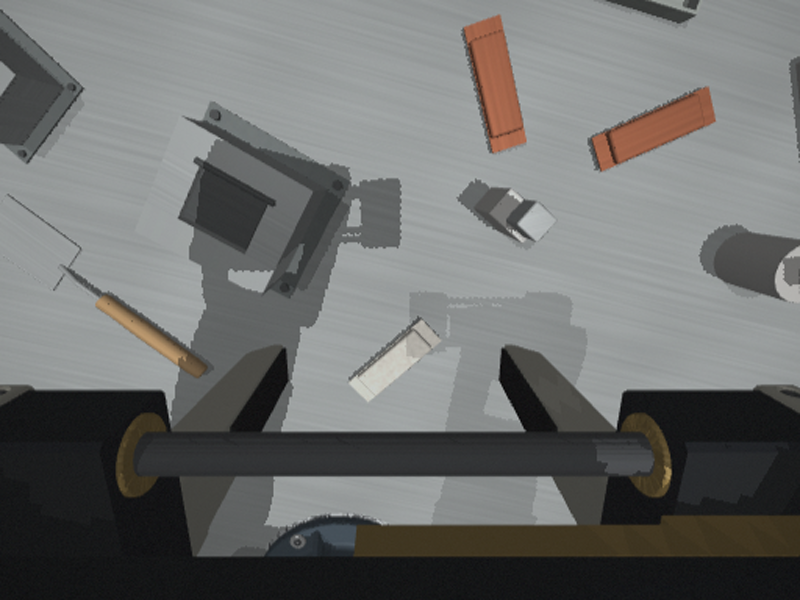

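The wrist view (800 px scale) shows the bar punch grip top at about (537,221), the round punch at the right edge, and the holder's mouth at about (225,205) with the hinge bar running (197,160)–(273,204). Next I measure the grip top and the mouth by contours.

```bash
python3 - <<'E'
from h import *
im,k=load("wrist","w1")
g=cv2.cvtColor(im,cv2.COLOR_BGR2GRAY)
def rect(box,lo,hi,seed,z,name):
    x0,y0,x1,y1=box; m=np.zeros_like(g); m[y0:y1,x0:x1]=cv2.inRange(g,lo,hi)[y0:y1,x0:x1]
    cs=cv2.findContours(m,cv2.RETR_EXTERNAL,cv2.CHAIN_APPROX_NONE)[0]
    c=max(cs,key=lambda c:(cv2.pointPolygonTest(c,seed,False),cv2.contourArea(c)))
    w=plane(k,c[:,0],z)[:,:2]; r=cv2.minAreaRect((w*1000).astype(np.float32))
    print(name,r,len(c)); cv2.drawContours(vis,[c],-1,(0,0,255),1)
vis=im.copy()
print(g[138:146,335:352:2]); print(g[100:160:5,115:180:5])
rect((325,115,365,165),190,255,(345,142),.135,"grip")
rect((105,90,185,170),0,75,(145,135),.082,"mouth")
a=cv2.resize(vis[60:190,90:240],(450,390),interpolation=cv2.INTER_NEAREST);b=cv2.resize(vis[105:170,300:360],(350,390),interpolation=cv2.INTER_NEAREST)
cv2.imwrite("pics/c2.png",np.hstack([a,b]))
E
```

```text
[[141 186 188 188 186 182 180 180 179]
 [179 190 189 187 183 184 181 178 178]
 [192 190 186 187 184 183 180 179 177]
 [189 189 188 185 183 182 180 181 178]
 [190 188 186 185 183 183 181 178 176]
 [188 187 186 185 184 181 179 179 178]
 [188 188 186 182 182 182 181 179 178]
 [191 186 184 182 183 182 180 182 180]]
[[162 164 124 165 105 106 106 107 109 106  67  65  75]
 [162 165 152  54  77 106 106 106 108 108 109  94  66]
 [159 166 146  60  46  54 106 107 108 109 108 109 110]
 [161 163  75  52  54  53  46  46 107 107 107 108 108]
 [162 160  79  53  53  52  54  54  47  52 107 108 109]
 [162  61  78  53  52  54  53  53  53  54  52  71 107]
 [162  78  80  53  52  54  52  52  52  54  54  52  41]
 [105  81  79  53  53  52  54  51  53  52  52 105 106]
 [ 86  70  57  53  52  52  53  53  54  53  53 103 105]
 [160 162  67  56  49  54  52  50  52  52 101 101 103]
 [161 161 101 101  67  54  51  52  54  51 104 103 101]
 [160 161 100 102 100 101  68  52  51  95  98 101 101]]
grip ((579.9600219726562, -27.623342514038086), (10.707428932189941, 2.533911943435669), 72.48155975341797) 17
mouth ((507.560302734375, 210.21676635742188), (76.80419158935547, 58.22169494628906), 74.46507263183594) 179
```

View pics/c2.png

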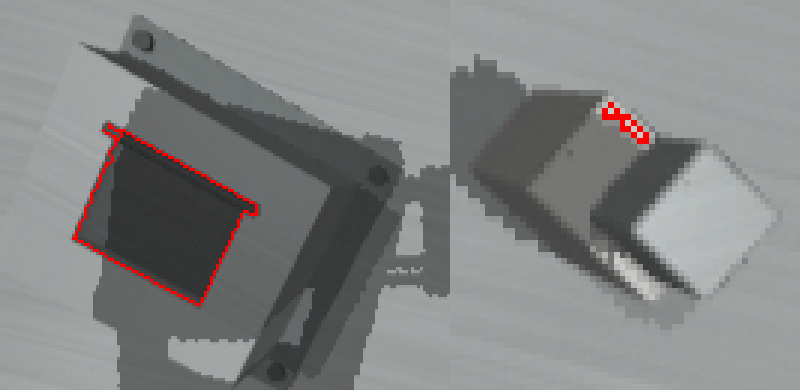

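The crop shows clean corners for the mouth, the holder's top face and the grip's top. I cast those corners onto their planes.

```bash
python3 - <<'E'
from h import *
im,k=load("wrist","w1")
def q(n,c,z):
    w=plane(k,c,z)[:,:2]*1000; e=np.roll(w,-1,0)-w
    print(n,"mean",w.mean(0),"len",np.hypot(*e.T),"ang",np.degrees(np.arctan2(e[:,1],e[:,0])));return w
g=np.array([[255,143],[328,215],[255,298],[182,228]])/[350/60,6]+[300,105]
q("grip",g,.135)
h=lambda a:np.array(a)/3+[90,60]
q("mouth",h([[75,238],[200,303],[240,210],[122,135]]),.085)
t=plane(k,h([[80,43],[330,187],[237,382]]),.085)[:,:2]*1000
print("top",t,(t[0]+t[2])/2,np.hypot(*np.diff(t,axis=0).T),np.degrees(np.arctan2(*np.diff(t,axis=0).T[::-1])))
f=np.array([[605-450,95],[655-450,140]])/[350/60,6]+[300,105]
print("foot edge",np.diff(plane(k,f,.08),axis=0)*1000)
# top view grip check
kt=calib("top");print(proj(kt,np.r_[q("g",g,.135).mean(0)/1000,.135]))
r=plane(k,[[118,125]],.08)
E
```

```text
grip mean [565.1198 -50.767 ] len [22.0983 21.8819 22.1319 21.8953] ang [-116.508   155.147    63.5293  -24.942 ]
mouth mean [506.1627 208.4391] len [63.7697 49.3875 60.7689 53.9597] ang [-104.8444  -13.6723   70.8717  162.8611]
top [[575.1541 252.8971]
 [541.5204 134.0915]
 [438.3639 160.9282]] [506.759  206.9126] [123.4747 106.5903] [-105.8067  165.4174]
foot edge [[ -6.8055 -15.0555   0.    ]]
g mean [565.1198 -50.767 ] len [22.0983 21.8819 22.1319 21.8953] ang [-116.508   155.147    63.5293  -24.942 ]
[[303.3133 187.8788]]
```

```bash
python3 -m creep '[[-1,0.91,2.28,0.4,0,0,0],[-1,0.91,2.28,0.4,0,0,0],[-1,0.91,2.28,0.4,0,0,0],[-1,0.91,2.28,0.4,0,0,0],[-1,0.91,2.28,0.4,0,0,0]]' >/dev/null; python3 -m creep '[[-1,0,0,0,0,0,-0.146],[-1,0,0,0,0,0,-0.146],[-1,0,0,0,0,0,-0.146],[-1,0,0,0,0,0,-0.146],[-1,0,0,0,0,0,-0.146]]' >/dev/null;python3 -m creep '[[-1,0,0,0,0,0,-0.146],[-1,0,0,0,0,0,0],[-1,0,0,0,0,0,0],[-1,0,0,0,0,0,0],[-1,0,0,0,0,0,0]]'; python3 - <<'E'
from h import *
im,k=shot("wrist","w2")
u,v=proj(k,[[.565,-.051,.135]])[0]; print(u,v)
x,y=int(u)-50,int(v)-50; print(x,y)
cv2.imwrite("pics/w2b.png",cv2.resize(im[max(y,0):y+100,x:x+100],(600,600),interpolation=cv2.INTER_NEAREST))
E
```

```text
time: 3.2
position: [0.5654, -0.053, 0.2786]
tcp_rot: [[0.436, 0.9, -0.0], [0.9, -0.436, 0.0], [-0.0, -0.0, -1.0]]
contact_force: [0.1, -0.2, -0.6]
gripper_width: 0.0932
250.49489063691829 180.37340686339311
200 130
```

View pics/w2b.png

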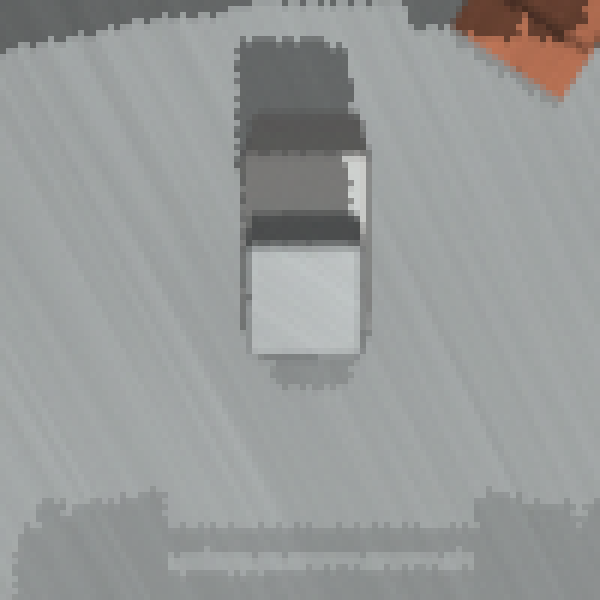

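The grip's top is square to the image axes, with its centre at crop (305,300), within 1 px of the prediction. The foot's narrow side lies along the jaws. I descend and grip.

```bash
python3 -m creep '[[-1,0.22,-0.08,4,0,0,0],[-1,0,0,5,0,0,0],[-1,0,0,5,0,0,0],[-1,0,0,2.5,0,0,0],[-1,0,0,1.5,0,0,0]]' 25; python3 -m creep '[[1,0,0,0,0,0,0],[1,0,0,0,0,0,0],[1,0,0,0,0,0,0],[1,0,0,0,0,0,0],[1,0,0,0,0,0,0]]' 25;  python3 -m creep '[[1,0,0,0,0,0,0],[1,0,0,0,0,0,0],[1,0,0,-0.5,0,0,0],[1,0,0,-2,0,0,0],[1,0,0,-2,0,0,0]]' 25
```

```text
time: 3.75
position: [0.5645, -0.0505, 0.096]
tcp_rot: [[0.435, 0.9, -0.003], [0.9, -0.435, 0.001], [-0.001, -0.003, -1.0]]
contact_force: [0.5, -0.7, 0.6]
gripper_width: 0.0928
time: 4.25
position: [0.566, -0.0507, 0.0994]
tcp_rot: [[0.434, 0.901, 0.001], [0.901, -0.434, -0.0], [0.0, 0.001, -1.0]]
contact_force: [0.1, -0.3, -0.7]
gripper_width: 0.0573
time: 4.75
position: [0.5651, -0.0506, 0.1439]
tcp_rot: [[0.434, 0.901, -0.002], [0.901, -0.434, 0.0], [-0.0, -0.002, -1.0]]
contact_force: [0.2, 0.2, -2.9]
gripper_width: 0.0237
```

Gripped: opening 23.7 mm, load 2.9 N. I raise, align to the holder's yaw, and go partway for a second look at the mouth.

```bash
python3 -m creep '[[1,0,0,-1.5,0,0,0],[1,0,0,-2,0,0,-0.06],[1,0,0,-2,0,0,-0.06],[1,0,0,-2,0,0,-0.06],[1,0,0,-1,0,0,0]]'; python3 -m creep '[[1,1.3,-0.7,0,0,0,0],[1,2.7,-1.5,0,0,0,0],[1,2.7,-1.5,0,0,0,0],[1,2.7,-1.5,0,0,0,0],[1,1.3,-0.7,0,0,0,0]]'; python3 -m creep '[[1,0,0,0,0,0,0],[1,0,0,0,0,0,0],[1,0,0,0,0,0,0],[1,0,0,0,0,0,0],[1,0,0,0,0,0,0]]';python3 - <<'E'
from h import *
im,k=shot("wrist","w3"); sc,ks=shot("scene","s3")
print(proj(k,[.507,.208,.085]))
a=cv2.resize(im[:300],(800,469),interpolation=cv2.INTER_CUBIC)
cv2.imwrite("pics/w3b.png",a)
E
```

```text
time: 5.25
position: [0.5659, -0.0507, 0.2302]
tcp_rot: [[0.265, 0.964, 0.001], [0.964, -0.265, -0.0], [0.0, 0.001, -1.0]]
contact_force: [1.0, 0.7, -3.1]
gripper_width: 0.0234
time: 5.75
position: [0.5357, 0.0708, 0.2275]
tcp_rot: [[0.266, 0.964, -0.002], [0.964, -0.266, 0.0], [-0.0, -0.002, -1.0]]
contact_force: [-0.9, 0.1, -4.0]
gripper_width: 0.0238
time: 6.25
position: [0.5373, 0.0675, 0.2285]
tcp_rot: [[0.267, 0.964, -0.0], [0.964, -0.267, -0.0], [-0.0, -0.0, -1.0]]
contact_force: [0.1, 0.1, -4.4]
gripper_width: 0.0236
[[189.2946  66.4056]]
```

View pics/w3b.png

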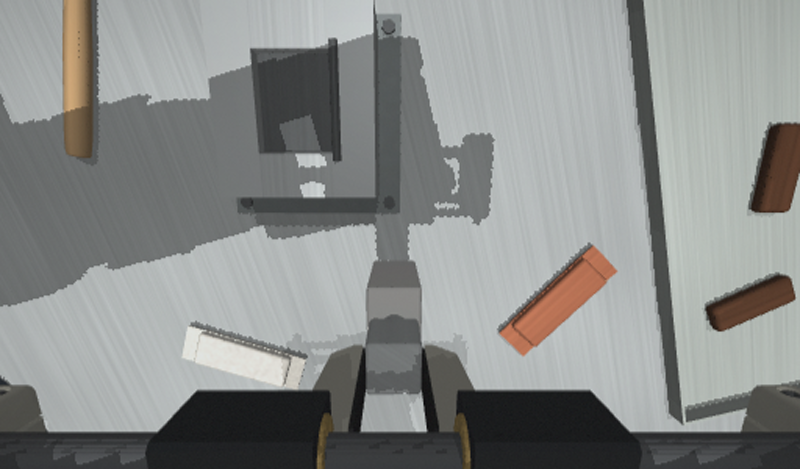

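The holder appears square to the tool, its mouth with corners near (251,50), (260,153), (338,153), (331,47), and the held punch hangs straight at (393,330).

```bash
python3 - <<'E'
from h import *
im,k=load("wrist","w3"); z=np.load("pics/w3.npz")
def T(n,c,h):
    w=plane(k,np.array(c)/1.5625,h); t=(w-z["pos"])@z["rot"]; print(n,t[:,:2]*1000,"mean",t.mean(0)[:2]*1000,"world",w.mean(0)); 
T("mouth",[[251,50],[260,153],[338,153],[331,47]],.085)
T("left edge, hinge outer",[[251,50],[260,153],[340,160],[333,38]],.085)
T("base corner right lower/upper bolt",[[400,212],[388,27],[240,205]],.005)
T("top face right edge,bottom edge",[[376,60],[376,197],[240,198]],.085)
E
python3 - <<'E'
import sys;sys.path.insert(0,'.')
from h import *
im=cv2.imread("pics/s3.png")[80:240,170:370]
cv2.imwrite("pics/s3b.png",cv2.resize(im,(750,600),interpolation=cv2.INTER_CUBIC))
E
```

```text
mouth [[159.9759 -94.2885]
 [ 95.3795 -94.076 ]
 [ 95.3784 -38.8993]
 [161.7425 -41.0903]] mean [128.1191 -67.0885] world [0.5068 0.2089 0.085 ]
left edge, hinge outer [[159.9759 -94.2885]
 [ 95.3795 -94.076 ]
 [ 90.6807 -37.6515]
 [166.9946 -39.553 ]] mean [128.2577 -66.3922] world [0.5075 0.2089 0.085 ]
base corner right lower/upper bolt [[  48.557     6.529 ]
 [ 198.1339   -4.0608]
 [  54.8862 -140.721 ]] mean [100.5257 -46.0843] world [0.5197 0.1767 0.005 ]
top face right edge,bottom edge [[ 154.058   -11.3454]
 [  65.1368  -12.3609]
 [  64.4351 -111.3987]] mean [ 94.5433 -45.035 ] world [0.5191 0.1707 0.085 ]
```

View pics/s3b.png

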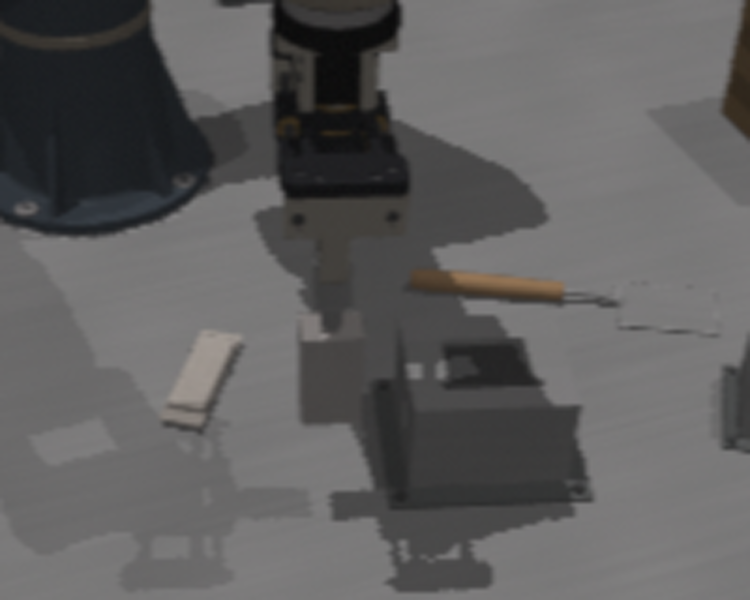

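```bash
python3 - <<'E'
from h import *
ks=calib("scene")
for z in(.12,.125,.13,.135): print(z,proj(ks,[.537+.0145,.0675-.004,z]), "seen 258,192.5")
E
python3 -m creep '[[1,1.5,-0.8,0,0,0,0],[1,3,-1.6,0,0,0,0],[1,3.5,-1.9,0,0,0,0],[1,3,-1.7,0,0,0,0],[1,1.8,-1,0,0,0,0]]'; python3 -m creep '[[1,0,0,1,0,0,0],[1,0,0,1,0,0,0],[1,0,0,0.5,0,0,0],[1,0,0,0,0,0,0],[1,0,0,0,0,0,0]]'
```

```text
0.12 [[256.8966 186.8854]] seen 258,192.5
0.125 [[256.9244 185.4789]] seen 258,192.5
0.13 [[256.9525 184.0624]] seen 258,192.5
0.135 [[256.9807 182.636 ]] seen 258,192.5
time: 6.85
position: [0.5031, 0.2121, 0.2287]
tcp_rot: [[0.265, 0.964, 0.0], [0.964, -0.265, 0.0], [0.0, -0.0, -1.0]]
contact_force: [-0.3, -0.5, -3.6]
gripper_width: 0.0235
time: 7.35
position: [0.504, 0.2096, 0.2038]
tcp_rot: [[0.267, 0.964, -0.0], [0.964, -0.267, 0.0], [0.0, -0.0, -1.0]]
contact_force: [-0.6, -0.5, 0.6]
gripper_width: 0.0233
```

The scene view puts the underside about 30 mm lower than expected, and contact came early (force +0.6 N). The lift began before the fingers had closed, so the punch is held only by the top of its grip. I take it back to its old spot to regrasp it properly.

```bash
python3 -m creep '[[1,0,0,-1,0,0,0],[1,0,0,-1.5,0,0,0],[1,-1,0.5,0,0,0,0],[1,-2.5,1.4,0,0,0,0],[1,-3,1.6,0,0,0,0]]' 40; python3 -m creep '[[1,-3.5,1.9,0,0,0,0],[1,-3.5,1.9,0,0,0,0],[1,-3.5,1.9,0,0,0,0],[1,-3,1.7,0,0,0,0],[1,-2,1.1,0,0,0,0]]' ; python3 -m creep '[[1,-1.5,0.9,1,0,0,0],[1,0,0,2,0,0,0],[1,0,0,2.5,0,0,0],[1,0,0,1.5,0,0,0],[1,0,0,0,0,0,0]]'
python3 - <<'E'
from h import *
im,k=shot("scene","s4")
cv2.imwrite("pics/s4b.png",cv2.resize(im[110:260,150:300],(600,600),interpolation=cv2.INTER_CUBIC))
E
```

```text
time: 7.85
position: [0.5202, 0.1371, 0.2284]
tcp_rot: [[0.264, 0.964, -0.0], [0.964, -0.264, -0.0], [-0.0, -0.0, -1.0]]
contact_force: [-0.8, 0.0, -4.1]
gripper_width: 0.0236
time: 8.35
position: [0.5609, -0.037, 0.2283]
tcp_rot: [[0.267, 0.964, -0.0], [0.964, -0.267, -0.001], [-0.001, -0.0, -1.0]]
contact_force: [0.2, 1.0, -3.2]
gripper_width: 0.0232
time: 8.85
position: [0.564, -0.0507, 0.1558]
tcp_rot: [[0.266, 0.964, -0.005], [0.964, -0.266, 0.001], [-0.001, -0.005, -1.0]]
contact_force: [-0.4, 0.1, -2.8]
gripper_width: 0.0233
```

View pics/s4b.png

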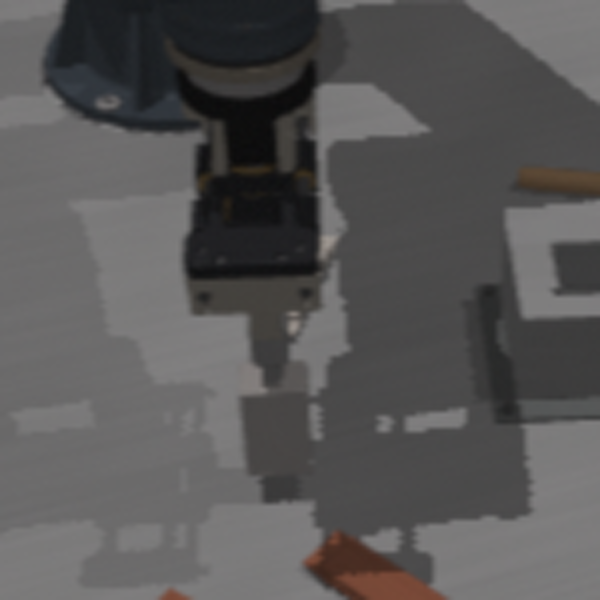

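The view shows the punch hanging upright, foot underside near crop (276,475), with a gap of some 30 mm to the table. I lower it by feel.

```bash
python3 -c "
from h import *
k=calib('scene')
for z in(.02,.03,.04,.05): print(z,proj(k,[.564+.0145,-.0545,z]),'seen 219,228.7')"
python3 -m creep '[[1,0,0,1,0,0,0],[1,0,0,0.5,0,0,0],[1,0,0,0.2,0,0,0],[1,0,0,0,0,0,0],[1,0,0,0,0,0,0]]'; python3 -m creep '[[1,0,0,0.3,0,0,0],[1,0,0,0.3,0,0,0],[1,0,0,0.2,0,0,0],[1,0,0,0,0,0,0],[1,0,0,0,0,0,0]]'
```

```text
0.02 [[218.6434 229.992 ]] seen 219,228.7
0.03 [[218.4339 227.5228]] seen 219,228.7
0.04 [[218.2214 225.0192]] seen 219,228.7
0.05 [[218.006  222.4806]] seen 219,228.7
time: 9.4
position: [0.5658, -0.0507, 0.1419]
tcp_rot: [[0.266, 0.964, 0.001], [0.964, -0.266, -0.0], [0.0, 0.001, -1.0]]
contact_force: [-0.2, -0.6, -3.5]
gripper_width: 0.0234
time: 9.9
position: [0.5656, -0.0507, 0.1336]
tcp_rot: [[0.266, 0.964, -0.0], [0.964, -0.266, 0.0], [0.0, -0.0, -1.0]]
contact_force: [-0.6, 0.6, -2.9]
gripper_width: 0.0232
```

```bash
python3 -m creep '[[1,0,0,0.2,0,0,0],[1,0,0,0.2,0,0,0],[1,0,0,0.1,0,0,0],[1,0,0,0,0,0,0],[1,0,0,0,0,0,0]]'; python3 -m creep '[[1,0,0,0.2,0,0,0],[1,0,0,0.2,0,0,0],[1,0,0,0.1,0,0,0],[1,0,0,0,0,0,0],[1,0,0,0,0,0,0]]'
```

```text
time: 10.4
position: [0.5657, -0.0507, 0.1286]
tcp_rot: [[0.266, 0.964, -0.0], [0.964, -0.266, -0.0], [-0.0, -0.0, -1.0]]
contact_force: [0.1, -0.3, -4.5]
gripper_width: 0.0237
time: 10.9
position: [0.568, -0.0511, 0.1275]
tcp_rot: [[0.266, 0.964, 0.006], [0.964, -0.266, -0.001], [0.001, 0.007, -1.0]]
contact_force: [-4.5, 1.0, 27.6]
gripper_width: 0.0234
```

Contact at TCP 0.128, so the fingers held only the top 6 mm of the grip. I relax, open, go down to the grip's centre and close fully this time.

```bash
python3 -m creep '[[1,0,0,-0.4,0,0,0],[1,0,0,0,0,0,0],[0,0,0,0,0,0,0],[0,0,0,0,0,0,0],[0,0,0,0,0,0,0]]'; python3 -m creep '[[0,0,0,0,0,0,0],[0,0,0,0.9,0,0,0],[0,0,0,1,0,0,0],[0,0,0,1,0,0,0],[0,0,0,0,0,0,0]]';python3 -m creep '[[1,0,0,0,0,0,0],[1,0,0,0,0,0,0],[1,0,0,0,0,0,0],[1,0,0,0,0,0,0],[1,0,0,0,0,0,0]]' 30; python3 -m creep '[[1,0,0,0,0,0,0],[1,0,0,0,0,0,0],[1,0,0,0,0,0,0],[1,0,0,0,0,0,0],[1,0,0,0,0,0,0]]'
```

```text
time: 11.4
position: [0.5657, -0.0507, 0.1275]
tcp_rot: [[0.266, 0.964, -0.0], [0.964, -0.266, 0.0], [0.0, -0.0, -1.0]]
contact_force: [-0.6, 0.1, -0.1]
gripper_width: 0.0429
time: 11.9
position: [0.5647, -0.0505, 0.0967]
tcp_rot: [[0.266, 0.964, -0.003], [0.964, -0.266, 0.001], [-0.0, -0.003, -1.0]]
contact_force: [0.1, 0.3, 0.5]
gripper_width: 0.0466
time: 12.4
position: [0.5658, -0.0507, 0.0989]
tcp_rot: [[0.266, 0.964, 0.001], [0.964, -0.266, -0.0], [0.0, 0.001, -1.0]]
contact_force: [-0.3, 0.0, 1.9]
gripper_width: 0.0239
time: 12.9
position: [0.5659, -0.0507, 0.099]
tcp_rot: [[0.266, 0.964, 0.001], [0.964, -0.266, -0.0], [0.0, 0.001, -1.0]]
contact_force: [-0.5, 1.2, 5.5]
gripper_width: 0.0239
```

```bash
python3 -m creep '[[1,0,0,-1,0,0,0],[1,0,0,-3,0,0,0],[1,0,0,-4,0,0,0],[1,0,0,-2.5,0,0,0],[1,0,0,-1,0,0,0]]'; python3 -m creep '[[1,1.5,-0.8,0,0,0,0],[1,3,-1.6,0,0,0,0],[1,3.5,-1.9,0,0,0,0],[1,3.5,-1.9,0,0,0,0],[1,3.5,-1.9,0,0,0,0]]';python3 -m creep '[[1,3.5,-1.9,0,0,0,0],[1,2.5,-1.4,0,0,0,0],[1,1.5,-0.9,0,0,0,0],[1,1,-0.6,0,0,0,0],[1,0,0,0,0,0,0]]'
python3 -m creep '[[1,0,0,0,0,0,0],[1,0,0,0,0,0,0],[1,0,0,0,0,0,0],[1,0,0,0,0,0,0],[1,0,0,0,0,0,0]]'
python3 - <<'E'
from h import *
im,k=shot("wrist","w5"); a,_=shot("scene","s5")
cv2.imwrite("pics/w5b.png",np.hstack([cv2.resize(im[:300,90:390],(450,450),interpolation=cv2.INTER_CUBIC),cv2.resize(a[90:230,230:330],(321,450),interpolation=cv2.INTER_CUBIC)]))
E
```

```text
time: 13.4
position: [0.5662, -0.0507, 0.2161]
tcp_rot: [[0.266, 0.964, 0.003], [0.964, -0.266, -0.0], [0.0, 0.003, -1.0]]
contact_force: [-0.1, -0.1, -3.3]
gripper_width: 0.0238
time: 13.9
position: [0.5255, 0.1175, 0.2118]
tcp_rot: [[0.266, 0.964, -0.003], [0.964, -0.266, -0.0], [-0.001, -0.003, -1.0]]
contact_force: [0.9, -0.2, -3.7]
gripper_width: 0.024
time: 14.4
position: [0.5026, 0.2112, 0.2125]
tcp_rot: [[0.264, 0.964, -0.002], [0.964, -0.264, -0.0], [-0.001, -0.002, -1.0]]
contact_force: [0.2, -0.5, -3.6]
gripper_width: 0.024
time: 14.9
position: [0.5038, 0.2098, 0.2136]
tcp_rot: [[0.266, 0.964, 0.0], [0.964, -0.266, 0.0], [0.0, 0.0, -1.0]]
contact_force: [-0.1, 0.2, -3.5]
gripper_width: 0.0238
```

View pics/w5b.png

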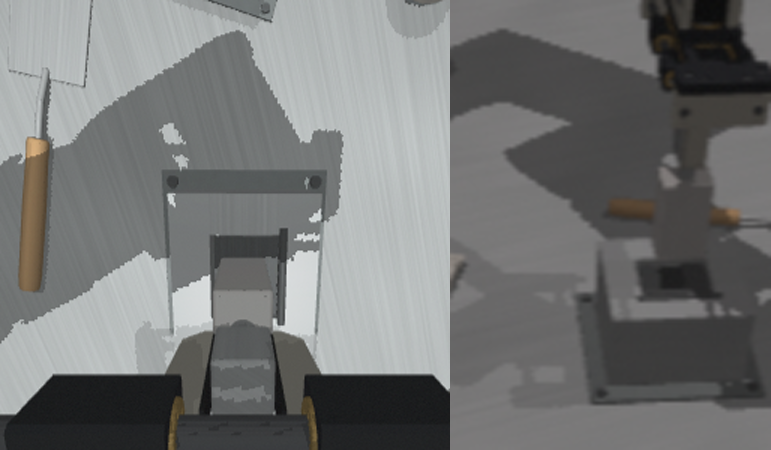

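The foot sits over the mouth (mouth columns 211–283, foot 213–273), with the punch upright. The TCP is about 3 mm to the holder's -x, inside the 11 mm clearance. I take back 1 mm and lower.

```bash
python3 -m creep '[[1,0,0.1,1,0,0,0],[1,0,0,1,0,0,0],[1,0,0,1,0,0,0],[1,0,0,1,0,0,0],[1,0,0,0,0,0,0]]' 40; python3 -m creep '[[1,0,0,1,0,0,0],[1,0,0,1,0,0,0],[1,0,0,1,0,0,0],[1,0,0,0.5,0,0,0],[1,0,0,0,0,0,0]]'
```

```text
time: 15.5
position: [0.5041, 0.2099, 0.1723]
tcp_rot: [[0.266, 0.964, -0.002], [0.964, -0.266, -0.0], [-0.001, -0.002, -1.0]]
contact_force: [-2.1, 1.0, 0.2]
gripper_width: 0.024
time: 16.0
position: [0.504, 0.2097, 0.1374]
tcp_rot: [[0.266, 0.964, -0.002], [0.964, -0.266, -0.001], [-0.001, -0.002, -1.0]]
contact_force: [-1.5, 0.4, -3.1]
gripper_width: 0.0237
```

Passing the flap: the vertical force rose by about 4 N, then fell back, with 1.5–2 N now towards -x. I continue down gently.

```bash
python3 -m creep '[[1,0,0,1,0,0,0],[1,0,0,0.7,0,0,0],[1,0,0,0.4,0,0,0],[1,0,0,0.2,0,0,0],[1,0,0,0,0,0,0]]'; python3 -m creep '[[1,0,0,0.2,0,0,0],[1,0,0,0.1,0,0,0],[1,0,0,0.1,0,0,0],[1,0,0,0,0,0,0],[1,0,0,0,0,0,0]]'
```

```text
time: 16.5
position: [0.5045, 0.2099, 0.1153]
tcp_rot: [[0.266, 0.964, -0.001], [0.964, -0.266, -0.0], [-0.0, -0.001, -1.0]]
contact_force: [-1.6, 0.6, -5.0]
gripper_width: 0.0237
time: 17.0
position: [0.5047, 0.2099, 0.1117]
tcp_rot: [[0.266, 0.964, -0.0], [0.964, -0.266, 0.0], [0.0, -0.0, -1.0]]
contact_force: [-1.6, 0.9, -3.5]
gripper_width: 0.0238
```

```bash
python3 -m creep '[[1,0,0,0.1,0,0,0],[1,0,0,0.1,0,0,0],[1,0,0,0,0,0,0],[1,0,0,0,0,0,0],[1,0,0,0,0,0,0]]'; python3 -m creep '[[1,0,0,0.1,0,0,0],[1,0,0,0,0,0,0],[1,0,0,0,0,0,0],[1,0,0,0,0,0,0],[1,0,0,0,0,0,0]]'
```

```text
time: 17.5
position: [0.5046, 0.2099, 0.1096]
tcp_rot: [[0.266, 0.964, -0.0], [0.964, -0.266, -0.0], [-0.0, -0.0, -1.0]]
contact_force: [-2.0, 0.3, -4.1]
gripper_width: 0.0238
time: 18.0
position: [0.5049, 0.2099, 0.1089]
tcp_rot: [[0.266, 0.964, 0.0], [0.964, -0.266, 0.0], [0.0, 0.0, -1.0]]
contact_force: [-3.6, 0.2, 5.6]
gripper_width: 0.0239
```

Contact with the floor came at TCP 0.1089, against 0.1087 predicted. I release, wait, then retract straight up.

```bash
python3 -m creep '[[0.2,0,0,0,0,0,0],[0,0,0,0,0,0,0],[0,0,0,0,0,0,0],[0,0,0,0,0,0,0],[0,0,0,0,0,0,0]]'; python3 -m creep '[[0,0,0,0,0,0,0],[0,0,0,0,0,0,0],[0,0,0,0,0,0,0],[0,0,0,-1,0,0,0],[0,0,0,-2,0,0,0]]';python3 -m creep '[[0,0,0,-3,0,0,0],[0,0,0,-4,0,0,0],[0,0,0,-4,0,0,0],[0,0,0,-2,0,0,0],[0,0,0,0,0,0,0]]'
python3 - <<'E'
from h import *
im,k=shot("wrist","w6"); a,_=shot("scene","s6")
print(proj(k,[.5075,.2089,.145]))
cv2.imwrite("pics/w6b.png",np.hstack([cv2.resize(im[60:300,130:370],(450,450),interpolation=cv2.INTER_CUBIC),cv2.resize(a[130:270,80:330],(350,196)),][:1]+[np.vstack([cv2.resize(a[130:225,260:345],(350,250)),cv2.resize(a[130:270,80:330],(350,200))])]))
E
```

```text
time: 18.5
position: [0.5048, 0.2099, 0.1086]
tcp_rot: [[0.266, 0.964, 0.0], [0.964, -0.266, 0.0], [0.0, 0.0, -1.0]]
contact_force: [-0.5, 0.6, -0.1]
gripper_width: 0.0465
time: 19.0
position: [0.504, 0.2097, 0.1384]
tcp_rot: [[0.266, 0.964, -0.002], [0.964, -0.266, -0.001], [-0.001, -0.002, -1.0]]
contact_force: [0.0, -0.0, 1.5]
gripper_width: 0.0464
time: 19.5
position: [0.5058, 0.2103, 0.2724]
tcp_rot: [[0.266, 0.964, 0.006], [0.964, -0.266, 0.002], [0.003, 0.005, -1.0]]
contact_force: [-0.3, -0.3, 0.6]
gripper_width: 0.0466
[[252.7272 186.2004]]
```

View pics/w6b.png

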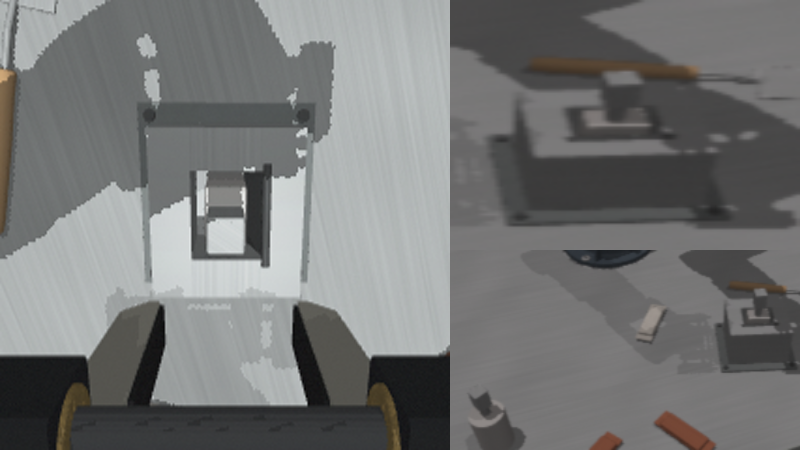

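The punch stands upright in the mouth (grip top at 226,236), the flap is swung open on the hinge side, the gripper is clear, and the round punch stands where it was. I hand in.

```bash
python3 -m creep '[[0,0,0,0,0,0,0],[0,0,0,0,0,0,0],[0,0,0,0,0,0,0],[0,0,0,0,0,0,0],[0,0,0,0,0,0,0]]'; python3 -c "
from plant import close_job
print(close_job())"
```

```text
time: 20.1
position: [0.5047, 0.2099, 0.2684]
tcp_rot: [[0.266, 0.964, -0.0], [0.964, -0.266, -0.0], [-0.0, -0.0, -1.0]]
contact_force: [-0.1, 0.0, 0.7]
gripper_width: 0.0465
the job is handed in; nothing more can be done
None
```

The bar punch stands released in the large holder, and the job is handed in at about 20 s of the 38 s allowed. No verdict was reported.

- **First grasp:** it was poor, because I began lifting before the fingers had closed and they held only the top 6 mm or so of the grip. The scene view and an early contact at the flap gave this away. I set the punch back on its old spot and gripped it again at the grip's centre. Setting it down pressed it on the table with a brief 28 N.
- **Insertion:** I lowered it through the flap by feel with the fingers on it. It touched the holder's floor at TCP height 0.1089 m, against 0.1087 m predicted, with 1.5–2 N from the flap towards -x. I then let go and retracted straight up.
- **Last checks:** the final wrist and scene pictures show the punch upright, the flap swung open beside it, the gripper clear and the round punch still standing at its place. By my measurement the punch is about 2–3 mm to the -x side of the mouth's centre. I judged upright, the flap being open and the round punch's place from the pictures only; I took no angles or distances for them.

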